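# Load the stopper tumbler and hold its drive engaged

## Robot

A 6-joint arm with a two-finger parallel gripper is mounted at the origin on a cart in front of the work surface, level with it; the furniture and walls round the work are solid. World frame = base frame: x ahead of the robot, y to its left, z up, the work surface at z = 0. Lengths are in m, angles in rad, forces in N, time in s.
With the tool pointing down it reaches from about 0.25 to 0.775 m from the base axis. Payload 8.9 kg.
Tool frame: the origin (TCP) lies on the centre line of the jaws, within the pads' length; the fingertips stand 19 mm ahead of it and the grasp point (between the pads) is the TCP (env.finger_overhang is the distance from the TCP to the fingertips, in m); z points along the fingers, y is the line along which they close (so a half turn about z gives the same grasp; the last joint's range is limited). The gripper opens to 85 mm and grips with 20 to 120 N. Pads are 22 mm wide; open, the fingers measure 114 mm over their backs; the gripper's body (76 mm by 85 mm) begins 54 mm behind the grasp point. The pads swing forward as they close: fully open they stand 13 mm farther back than shut.
Start: joints at [-1.313, 0.291, -0.153, 1.127, 0, 1.431], TCP at [0.203, -0.484, 0.25] pointing down, gripper open.
Joint ranges: [-2.52, 2.52], [-0.91, 1.74], [-1.3, 1.37], [-1.96, 2.02], [-1.52, 1.47], [-3.14, 3.14]. Speed limits (rad/s): [2.22, 2.22, 2.79, 3.14, 3.14, 3.14].

## Interface

Orientations are given as a unit quaternion [w, x, y, z].
In Python, from station import get_obs, camera, camera_params, job, env gives the robot as it stands.
- The arm moves only by the tool drive_tool, never from a script. Its argument "targets" is a list of rows, each a list of 2 entries, a list of its own where there are three numbers: the shift along the tool's x, y, z in cm, then the turn about the tool's z in degrees. A call has 1 to 5 rows; each row shifts and turns the commanded pose from where the row before left it, along the tool's axes as they then stand; what a row does not reach is not made up. A row lasts 1/12 s, in which the tool goes at most 41.7 mm and 7.16 degrees, less where a joint would pass 70% of its speed; a pose out of reach is approached as far as the arm can. A call with a gripper value outside its range is refused whole. "fingers" is the closure, from -1 (fully open) to 1 (shut), set as the call begins (left out, the last holds). The fingers move at their own pace and stop on an object; the grip force is fixed at half the most. Time passes only in rows, so rows that do not move let the fingers close. It gives the time, the measured TCP pose, the force, the opening and the grip force at its end, in the units of the state.
- get_obs(): the state, without advancing time (a new reading comes with each control period).
- camera(name): name is "side" or "top" or "wrist"; returns (picture, depth): 420x560x3 uint8, red, green, blue; 420x560 float32, m along the optical axis (not along the pixel's ray), 0 where there is no reading.
- camera_params(name): a dict with "fx", "fy", "cx", "cy" (pixels), "position" and "orientation" of the camera in the world. Camera axes: x right, y up, looking along -z (the intrinsics and any distortion apply to the point x, -y, -z); pixel columns grow to the right and rows downward; lengths in m; the calibration is good to about 2 mm. A picture is of the moment at which its call begins: read the wrist's pose just before it. camera_params takes no time and is no camera call; for the wrist camera it gives the pose at the moment of the call.
- job.sign_off(): hands the job in; it is judged then, once.
The state is a dict: "clock": time; "joint_pos": joint angles; "dq": joint speeds; "tau": joint torques, N m; "tcp_pos": TCP position; "ee_rot": TCP orientation; "ft_force": force on the tool from outside, world axes, zero at the start; "wrist_torque": the same for the moment, N m; "grip_width": finger opening in m; "grip_force": force on a finger pad.
Only numpy, scipy, OpenCV 4.12 (cv2) and the standard library are available. Lean on these libraries where they do the work, as an engineer would, in place of code of your own. Each camera call takes 0.05 s, during which the arm holds its last target. There are 200 camera calls.

## Task

Pick up the small sorter tray by its grip fin and tip the three stoppers off it into the tumbler's open bowl, then set the empty tray back down flat on the bench and let go of it. Then push the post of the tumbler's sprung tensioner arm towards the bowl, past the ratchet click and on until the idler roller comes up to the rubber drive ring under the bowl, and finish while still holding it pressed there: your push, not the pawl, must be carrying the spring. Leave the amber bottle where it stands.

Things in the scene. Friction and masses are not known exactly. Their poses are not given: they have to be found in the camera images.
- tumbler: Parts tumbler, fixed: grey base plate 270 x 212 x 18 mm with a rubber-edged drive ring (136 mm across), an open steel bowl on it, and the tensioner arm on the -x side, roughly towards the robot (yaw within 0.25 rad). Origin: underside, level with the bench; the bowl's axis is 30 mm towards +x of it; the plate spans x -155 to 115, y -132 to 80 mm.
- bowl_rim (a point): Centre of the bowl's mouth, 84 mm above the bench: outer rim radius 68 mm, wall 3 mm; the bowl is 50 mm tall.
- bowl_floor (a point): Centre of the bowl's inner floor, 39 mm above the bench; floor radius about 48 mm.
- pivot_axis (a point): Vertical pivot axis of the tensioner arm, 45 mm above the bench.
- post_top (a point): Centre of the top end of the tensioner arm's upright steel push post: 16 mm diameter, top 125 mm above the bench, free to touch from 51 mm up; 150 mm from pivot_axis. Above 84 mm it stands clear over the bowl's rim all along its travel.
- tensioner (a joint): Swing of the flat aluminium arm about pivot_axis, rad: 0 = slack (start), + moves the post to the bowl (clockwise from above); stop at 0.70, where its idler roller (32 mm, 75 mm from the pivot) meets the drive ring. Spring on the post: 4 N at 0, 11 N at 0.70. A pawl climbs the ratchet tooth from 0.1, clicks behind it at 0.5; let go then, the arm rests on it at about 0.48.
- tray: Small bare aluminium sorter tray with the three stoppers on it, loose, 0.13 to 0.21 kg: floor 105 x 76 mm, 3 mm thick, walls 20 mm high on three sides, open at its -x end (the lip). Origin: underside, below the floor's centre (floor from x -55 to +50 mm), z up. Behind the +x wall stands the grip fin.
- tray_grip (a point): Point to grip on the tray's fin, 80 mm from the tray's origin along its +x and 36 mm above its underside. The fin is an upright plate 12 mm thick (across the tray's y), 50 mm high, from x 50 to 95 mm.
- tray_lip (a point): Middle of the open lip, on the tray floor's upper face: 55 mm from the tray's origin along its -x, 3 mm above its underside.
- stopper_a: Black tapered rubber stopper, 32 mm across at its wide top, 24 mm high, 20 g; origin at the centre of its narrow end, which stands on the tray floor. Slides on the tray from a tilt of about 31 degrees (25 to 36).
- stopper_b: Tapered cork-coloured stopper, 24 mm across, 24 mm high, 20 g; origin at the centre of its narrow end.
- stopper_c: A second stopper just like stopper_b.
- amber_bottle: Bystander: amber bottle, 58 mm across, 117 mm high, loose; origin under its centre.
Mind the look-alikes: they are no part of the job. Of the things like the stopper_a, leave any that is green; of the rest the smaller one is meant.

How it is judged:
On the way, in this order (a step that is already met when the one before it is completed fails the run):
1. the tray is lifted with all three stoppers on it (height (world z) of tray above 0.03 m and distance between each of stopper_a, stopper_b, stopper_c and tray below 0.06 m), for 0.1 s.
2. all three stoppers are in the bowl (horizontal distance between each of stopper_a, stopper_b, stopper_c and bowl_rim below 0.064 m and z of each of stopper_a, stopper_b, stopper_c in the frame of bowl_rim below 0.012 m and distance between each of stopper_a, stopper_b, stopper_c and tray above 0.06 m), for 0.2 s.
3. the tray stands flat on the bench, let go (height (world z) of tray below 0.006 m and angle between tray's own z axis and vertical below 0.08 rad and contact force between tray and the arm below 0.3 N and contact force between tray and the fingers below 0.3 N), for 0.2 s.
4. the tensioner arm is pushed past its ratchet click (value of joint tensioner above 0.52 rad), for 0.1 s.
At the end, for the whole second after the job is handed in: The robot still presses the tensioner arm, above 3 N and 0.62 rad (roller within 6 mm of the drive ring); the three stoppers lie still in the bowl (within 64 mm of its axis, at most 12 mm above the rim); the tray stands untouched, flat on the bench (within 6 mm, 0.08 rad); bottle undisturbed (all of step 3 and horizontal distance between each of stopper_a, stopper_b, stopper_c and bowl_rim below 0.064 m and z of each of stopper_a, stopper_b, stopper_c in the frame of bowl_rim below 0.012 m and value of joint tensioner above 0.62 rad and (contact force between tensioner and the fingers above 3 N or contact force between tensioner and the arm above 3 N) and linear speed of each of stopper_a, stopper_b, stopper_c below 0.03 m/s); the arm keeps its last pose, push and grip.
It fails at once if the amber bottle is pushed more than 40 mm or tipped (distance of amber_bottle from where it was at the start of the episode above 0.04 m or angle between amber_bottle's own z axis and vertical above 0.5 rad).
It also fails if it takes over 67 s, if anything falls off the work surface, if the arm or the gripper's body presses on something with over 40 N, if the wrist force passes 120 N, or if a joint passes its speed limit or range.

## Working session

There is one attempt and no reset: what is moved stays moved. The work goes in short steps, Python scripts to look and compute and a tool call to move; the robot and the scene stay as the last step left them, time stands still between calls to the robot, and variables do not carry over. Pictures are saved under pics/ and viewed, at most 10 in all, crops included, and the job is handed in when it is done.

Besides the shell and the picture viewer there is one more tool, called after "Emit:" as name(argument=value, ...), one argument or row to a line, values as JSON. drive_tool: Moves the arm, as the interface text tells. Its arguments: {"type":"object","properties":{"targets":{"type":"array"},"fingers":{"type":"number"}},"required":["targets"]}

```bash
mkdir -p pics; ls; cat > h.py <<'E'
import numpy as np, cv2
from scipy.spatial.transform import Rotation as R
from station import get_obs, camera, camera_params, job, env
def rot(q): return R.from_quat([q[1],q[2],q[3],q[0]])
def shot(n):
    P=camera_params(n); im,d=camera(n)
    v,u=np.mgrid[0:420,0:560].astype(float)
    c=np.stack([(u-P['cx'])/P['fx'],-(v-P['cy'])/P['fy'],-np.ones_like(u)],-1)*d[...,None]
    W=rot(P['orientation']).apply(c.reshape(-1,3)).reshape(420,560,3)+np.array(P['position'])
    W[d==0]=np.nan
    return im,d,W,P
E
python3 - <<'E'
from h import *
for n in('top','side'):
    im,d,W,P=shot(n); cv2.imwrite(f'pics/{n}1.png',im[...,::-1]); np.savez(f'{n}.npz',im=im,W=W)
    print(n,P,(d==0).mean())
o=get_obs();print(o['clock'],o['tcp_pos'],o['ee_rot'],o['grip_width'])
E
```

```text
pics
top {'fx': 399.74757894586156, 'fy': 399.74757894586156, 'cx': 278.84829954510917, 'cy': 211.90031714942475, 'position': array([ 0.36754079, -0.236043  ,  0.91851393]), 'orientation': array([ 0.73463086,  0.08848842, -0.07811436, -0.66812083])} 0.00383078231292517
side {'fx': 468.97559476308845, 'fy': 468.97559476308845, 'cx': 275.02418183874784, 'cy': 207.73325582125213, 'position': array([0.47045708, 0.54511103, 0.46018583]), 'orientation': array([-0.04422473, -0.01132345,  0.52925374,  0.84723458])} 0.004056122448979592
0.1 [ 0.20279595 -0.48387433  0.2498221 ] [-5.45191210e-04  9.80384268e-01  1.97094871e-01 -4.40867125e-05] 0.08529191477999563
```

View pics/top1.png

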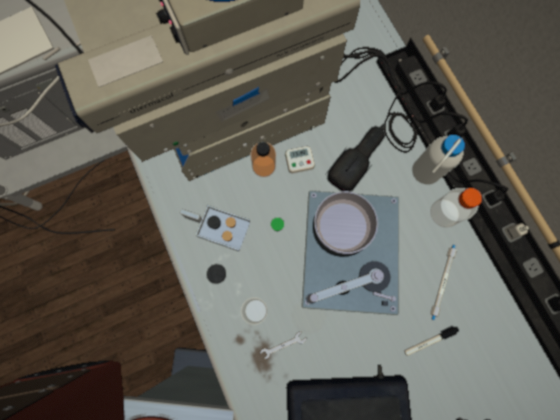

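View pics/side1.png

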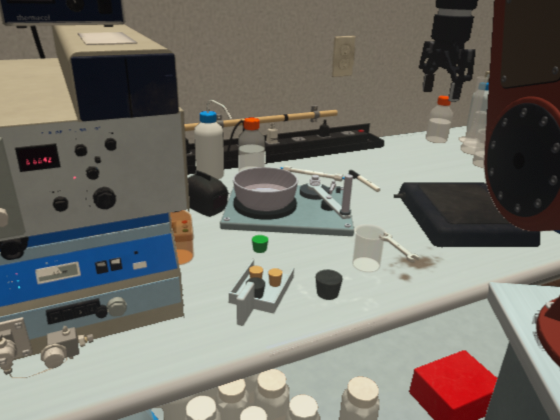

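The top view shows the tray at about (222,228) with its fin at (192,214). The bowl is at (345,222), the pivot at (376,275), the post at (312,298) and the amber bottle at (263,158). The side view confirms the post standing at (347,195).

```bash
python3 - <<'E'
from h import *
t=np.load('top.npz');W=t['W'];im=t['im']
s=np.load('side.npz')
for n,(u,v) in dict(fin=(192,214),fin2=(186,212),fin3=(199,217),trayc=(224,232),black=(214,222),c1=(231,222),c2=(227,236),lipA=(249,222),lipB=(241,249),wA=(209,207),wB=(199,235),bowl=(345,222),pivot=(376,275),post=(312,298),bott=(263,158),cap=(263,149),green=(278,225),p1=(308,191),p2=(399,196),p3=(398,314),p4=(303,308),beaker=(255,311),timer=(300,159),inst=(185,175),inst2=(330,130)).items(): print(n,(u,v),W[v,u].round(3))
# bowl rim: points z 0.078..0.092 near
def pts(W,c,r,z0,z1):
    m=(np.hypot(W[...,0]-c[0],W[...,1]-c[1])<r)&(W[...,2]>z0)&(W[...,2]<z1); return m
c=W[222,345]
m=pts(W,c,.09,.08,.09); vv,uu=np.nonzero(m); P=W[m][:,:2]
(e,r)=cv2.minEnclosingCircle(P.astype(np.float32)); A=np.c_[2*P,np.ones(len(P))];x=np.linalg.lstsq(A,(P**2).sum(1),rcond=None)[0]
print('rim',len(P),e,r,x[:2],np.sqrt(x[2]+x[0]**2+x[1]**2))
# fin top z ~.05 and post top ~.125
for n,WW in(('top',W),('side',s['W'])):
    c=W[214,192];m=pts(WW,c,.06,.035,.058);P=WW[m];print(n,'fin',len(P),P.mean(0),P.max(0),P.min(0)); 
    print(cv2.minAreaRect(P[:,:2].astype(np.float32)))
    c=W[298,312];m=pts(WW,c,.06,.11,.135);P=WW[m];print(n,'post',len(P),P.mean(0) if len(P) else '')
m=pts(W,W[232,224],.09,.001,.03)
z=W[...,2]
np.set_printoptions(linewidth=200)
print((z[290:306,304:322]*1000).round())
print((z[206:222:1,180:204]*1000).round())
E
python3 - <<'E'
import cv2
a=cv2.imread('pics/top1.png')[130:330,150:410]
cv2.imwrite('pics/topz.png',cv2.resize(a,None,fx=3,fy=3,interpolation=cv2.INTER_CUBIC))
E
```

```text
fin (192, 214) [ 0.552 -0.021  0.052]
fin2 (186, 212) [ 0.555 -0.008  0.054]
fin3 (199, 217) [ 0.548 -0.036  0.048]
trayc (224, 232) [ 0.522 -0.093  0.029]
black (214, 222) [ 0.543 -0.068  0.03 ]
c1 (231, 222) [ 0.547 -0.107  0.03 ]
c2 (227, 236) [ 0.514 -0.101  0.028]
lipA (249, 222) [ 0.556 -0.145  0.005]
lipB (241, 249) [ 0.491 -0.133  0.002]
wA (209, 207) [ 0.581 -0.048  0.013]
wB (199, 235) [ 0.511 -0.037  0.022]
bowl (345, 222) [ 0.569 -0.363  0.041]
pivot (376, 275) [ 0.455 -0.43   0.068]
post (312, 298) [ 0.393 -0.295  0.125]
bott (263, 158) [ 0.682 -0.168  0.095]
cap (263, 149) [ 0.694 -0.168  0.118]
green (278, 225) [ 0.551 -0.213  0.026]
p1 (308, 191) [ 0.641 -0.276  0.016]
p2 (399, 196) [ 0.653 -0.493  0.002]
p3 (398, 314) [ 0.38  -0.497  0.002]
p4 (303, 308) [ 0.373 -0.286  0.001]
beaker (255, 311) [ 0.356 -0.181  0.004]
timer (300, 159) [ 0.718 -0.25   0.017]
inst (185, 175) [0.643 0.009 0.048]
inst2 (330, 130) [ 0.809 -0.319 -0.001]
rim 357 (0.5611060857772827, -0.357661634683609) 0.06819568574428558 [ 0.56042932 -0.35697303] 0.06583620248622256
top fin 126 [ 0.5516435
[... 2914 characters left out ...]
. 22.]
 [ 3.  4. 31. 35. 41. 47. 52. nan 50. 53. 49. 51. 53. 52. nan 55. 54. 52. 50. 49.  2.  1. -1. 23.]
 [ 2.  1.  1. 20. 24. 32. 36. 41. 47. 51. 54. 54. 51. 51. 52. 51. 49. 53. 51. 52. 37.  2. 21. 22.]
 [-3.  3.  2.  1.  7. 16. 20. 26. 34. 36. 44. 51. 51. 52. 52. 52. 53. 50. 50. 48. 37. 25. 21. 22.]
 [ 4.  2.  2. -1.  3. -1.  2.  9. 16. 21. 26. 32. 36. 44. 49. 52. 53. 50. 51. 44. 33. 29. 20. 16.]
 [ 3. -2.  1. -2.  2.  2.  1.  3.  3.  5. 11. 15. 24. 27. 38. 37. 42. 47. 47. 40. 32. 23. 21. 13.]
 [ 2.  1.  4. nan  4.  3.  2.  6. -1.  1.  5.  1.  5. 12. 19. 22. 29. 35. 37. 32. 28. 23. 20. 11.]
 [ 2.  6.  3.  1.  3.  4.  1.  1. -1.  1.  6.  0. -1. -1.  3.  8. 12. 17. 26. 27. 24. 22. 13.  8.]]
```

View pics/topz.png

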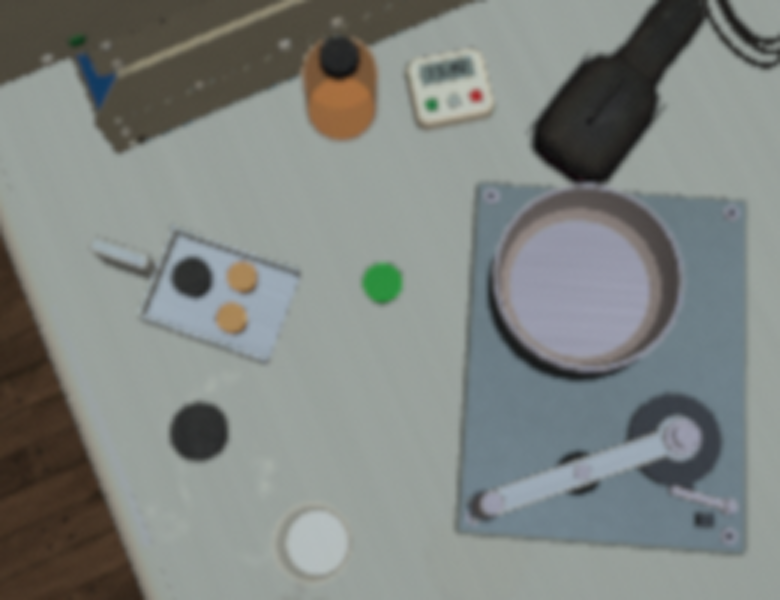

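Emit:
drive_tool(
  targets=[
    [[3.4,-2.03,0],0],
    [[3.4,-2.03,0],0],
    [[3.4,-2.03,0],0],
    [[3.4,-2.03,0],0],
    [[3.4,-2.03,0],0],
  ],
  fingers=0.1,
)

```text
clock: 0.52
tcp_pos: [0.321, -0.3232, 0.2501]
ee_rot: [-0.0, 0.98, 0.197, -0.0]
ft_force: [1.2, -0.2, 0.6]
grip_width: 0.0384
grip_force: 0.0
```

Emit:
drive_tool(
  targets=[
    [[3.4,-2.03,0],0],
    [[3.4,-2.03,0],0],
    [[3.4,-2.03,0],0],
    [[3.4,-2.03,0],0],
    [[3.4,-2.03,0],0],
  ],
)

```text
clock: 0.93
tcp_pos: [0.4387, -0.1637, 0.2502]
ee_rot: [-0.0, 0.98, 0.197, -0.0]
ft_force: [1.3, -0.3, 0.3]
grip_width: 0.0384
grip_force: 0.0
```

Emit:
drive_tool(
  targets=[
    [[3.4,-2.03,0],0],
    [[3.4,-2.03,0],0],
    [[3.4,-2.03,0],0],
    [[3.4,-2.03,0],0],
    [[3.4,-2.03,0],0],
  ],
)

```text
clock: 1.35
tcp_pos: [0.5562, -0.0043, 0.25]
ee_rot: [-0.0, 0.98, 0.197, -0.0]
ft_force: [0.3, -1.0, 0.5]
grip_width: 0.0386
grip_force: 0.0
```

Emit:
drive_tool(
  targets=[
    [[0,0,0],-6.6],
    [[0,0,0],-6.6],
    [[0,0,0],-6.6],
    [[0,0,0],-6.6],
  ],
)

```text
clock: 1.68
tcp_pos: [0.5554, -0.0058, 0.2498]
ee_rot: [-0.0, 0.908, 0.419, -0.0]
ft_force: [0.6, 1.3, 0.6]
grip_width: 0.0382
grip_force: 0.0
```

Emit:
drive_tool(
  targets=[
    [[0,0,0],-6.6],
    [[0,0,0],-6.6],
    [[0,0,0],-6.6],
    [[0,0,0],-6.6],
    [[0,0,0],0],
  ],
)

```text
clock: 2.1
tcp_pos: [0.5554, -0.0062, 0.2499]
ee_rot: [-0.0, 0.789, 0.615, -0.0]
ft_force: [-0.4, -0.1, -0.0]
grip_width: 0.0386
grip_force: 0.0
```

Emit:
drive_tool(
  targets=[
    [[0,0.1,4],0],
    [[0,0,4],0],
    [[0,0,4],0],
    [[0,0,3],0],
    [[0,0,2],0],
  ],
)

```text
clock: 2.52
tcp_pos: [0.5544, -0.0062, 0.0769]
ee_rot: [-0.001, 0.792, 0.611, -0.001]
ft_force: [0.1, -0.6, -0.4]
grip_width: 0.0387
grip_force: 0.0
```

Emit:
drive_tool(
  targets=[
    [[0,0,2],0],
    [[0,0,1.5],0],
    [[0,0,0.9],0],
    [[0,0,0],0],
  ],
)

```text
clock: 2.85
tcp_pos: [0.5552, -0.0063, 0.0345]
ee_rot: [-0.001, 0.791, 0.611, -0.001]
ft_force: [-0.4, -0.5, -0.3]
grip_width: 0.0386
grip_force: 0.0
```

Emit:
drive_tool(
  targets=[
    [[0,0,0],0],
    [[0,0,0],0],
    [[0,0,0],0],
    [[0,0,0],0],
    [[0,0,0],0],
  ],
  fingers=1,
)

```text
clock: 3.27
tcp_pos: [0.5574, -0.0066, 0.0374]
ee_rot: [0.001, 0.791, 0.612, 0.001]
ft_force: [-0.9, -0.4, 7.6]
grip_width: 0.0111
grip_force: 59.4
```

Emit:
drive_tool(
  targets=[
    [[0,0,0],0],
    [[0,0,-0.5],0],
    [[0,0,-0.8],0],
    [[0,0,-0.8],0],
    [[0,0,-0.8],0],
  ],
)

```text
clock: 3.68
tcp_pos: [0.5567, -0.0065, 0.0663]
ee_rot: [0.0, 0.791, 0.612, 0.0]
ft_force: [0.8, 0.8, -2.5]
grip_width: 0.0112
grip_force: 58.4
```

Emit:
drive_tool(
  targets=[
    [[0,0,-1],0],
    [[0,0,-1],0],
    [[0,0,-1],0],
    [[0,0,-0.5],0],
    [[0,0,0],0],
  ],
)

```text
clock: 4.1
tcp_pos: [0.5575, -0.0066, 0.1019]
ee_rot: [0.001, 0.79, 0.612, 0.001]
ft_force: [0.5, -0.6, -1.7]
grip_width: 0.0112
grip_force: 58.3
```

```bash
python3 - <<'E'
from h import *
im,d,W,P=shot('top'); a=im[130:330,150:410]
im2,d,W2,P=shot('side'); b=im2[130:330,150:410]
cv2.imwrite('pics/lift.png',cv2.resize(np.vstack([a,b]),None,fx=1.5,fy=1.5)[...,::-1])
E
```

```text
(no output)
```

View pics/lift.png

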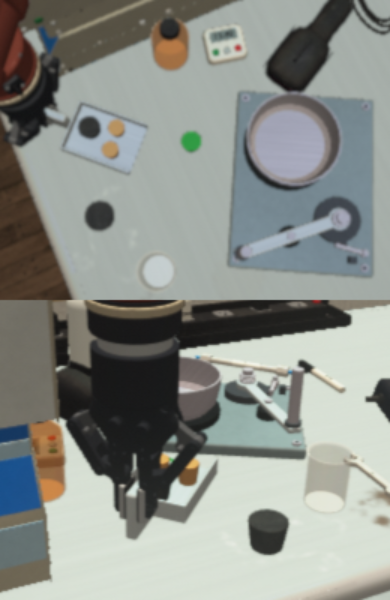

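Lifted, level, with all three stoppers on the tray: black at crop (90,127), corks at (117,128) and (110,150). The tool can't tilt in this interface. I'll carry the tray over the bowl and pull it sharply out from under the stoppers, watching the result.

Emit:
drive_tool(
  targets=[
    [[0,0,-0.5],-2.9],
    [[0,0,-0.8],-2.9],
    [[0,0,-0.9],-2.9],
    [[0,0,-0.8],-2.9],
    [[0,0,-0.5],-2.9],
  ],
)

```text
clock: 4.62
tcp_pos: [0.5564, -0.0065, 0.1353]
ee_rot: [-0.0, 0.706, 0.708, -0.0]
ft_force: [0.6, -0.1, -0.7]
grip_width: 0.0112
grip_force: 58.4
```

Emit:
drive_tool(
  targets=[
    [[-0.8,0,0],0],
    [[-1.6,0.1,0],0],
    [[-2.2,0.2,0],0],
    [[-2.4,0,0],0],
    [[-2.2,0,0],0],
  ],
)

```text
clock: 5.03
tcp_pos: [0.559, -0.1, 0.1343]
ee_rot: [-0.0, 0.707, 0.707, -0.0]
ft_force: [0.7, -0.4, -1.6]
grip_width: 0.0108
grip_force: 58.4
```

Emit:
drive_tool(
  targets=[
    [[-1.6,0,0],0],
    [[-1.0,0,0],0],
    [[-0.4,0,0],0],
    [[0,0,0],0],
    [[0,0,0],0],
  ],
)

```text
clock: 5.45
tcp_pos: [0.5593, -0.128, 0.1349]
ee_rot: [-0.0, 0.707, 0.707, -0.0]
ft_force: [-0.1, 0.6, -2.7]
grip_width: 0.011
grip_force: 58.4
```

```bash
python3 - <<'E'
from h import *
im,d,W,P=shot('top')
cv2.imwrite('pics/pre.png',cv2.resize(im[130:330,150:410],None,fx=2,fy=2)[...,::-1])
m=(W[...,0]>.5)&(W[...,0]<.62)&(W[...,1]<-.12)&(W[...,1]>-.29)&(W[...,2]>.06)&(W[...,2]<.16)
P=W[m];print(P.min(0),P.max(0))
for y in np.arange(-.28,-.12,.01):
    q=P[abs(P[:,1]-y)<.005]; print(round(y,2),len(q),np.percentile(q[:,2],[5,50,95]).round(4) if len(q) else '', q[:,0].min().round(3) if len(q) else '', q[:,0].max().round(3) if len(q) else '')
hsv=cv2.cvtColor(im,cv2.COLOR_RGB2HSV)
for n,mm in(('cork',(hsv[...,0]>8)&(hsv[...,0]<22)&(hsv[...,1]>100)&m),('black',(hsv[...,2]<70)&m)):
    k,l,s,c=cv2.connectedComponentsWithStats(mm.astype(np.uint8))
    for i in range(1,k):
        if s[i,4]>25: print(n,s[i,4],np.median(W[l==i],0))
E
```

```text
[ 0.52177758 -0.28998531  0.0863336 ] [ 0.59917257 -0.13301081  0.1591024 ]
-0.28 0   
-0.27 0   
-0.26 148 [0.0997 0.1024 0.1183] 0.522 0.598
-0.25 178 [0.0997 0.1022 0.1179] 0.522 0.597
-0.24 179 [0.1001 0.1027 0.1264] 0.522 0.598
-0.23 178 [0.1007 0.1242 0.1282] 0.522 0.598
-0.22 182 [0.1002 0.1186 0.1279] 0.522 0.599
-0.21 175 [0.1    0.1026 0.1203] 0.522 0.598
-0.2 187 [0.1003 0.1033 0.1272] 0.522 0.598
-0.19 179 [0.1    0.1173 0.1278] 0.522 0.599
-0.18 177 [0.1008 0.1059 0.1277] 0.522 0.599
-0.17 172 [0.1004 0.1027 0.1213] 0.522 0.598
-0.16 169 [0.1006 0.1154 0.148 ] 0.522 0.597
-0.15 52 [0.1104 0.1474 0.151 ] 0.554 0.567
-0.14 35 [0.105  0.1327 0.1489] 0.544 0.564
-0.13 7 [0.1212 0.1325 0.1501] 0.542 0.549
-0.12 0   
cork 75 [ 0.57507895 -0.22575188  0.12598082]
cork 70 [ 0.5427961  -0.22967681  0.12614899]
black 124 [ 0.56323537 -0.18922917  0.12620386]
```

View pics/pre.png

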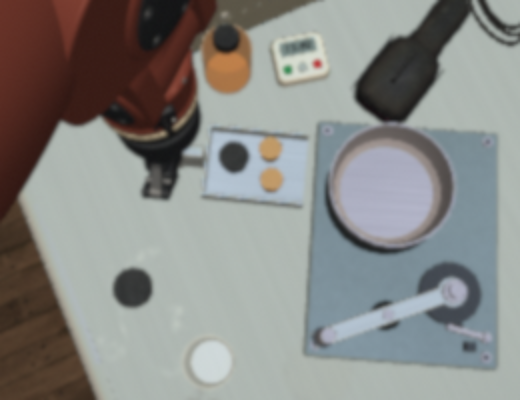

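The tray is level about 14 mm above rim height, with the stoppers at crop (233,156), (270,149) and (271,180). Now I'll swing forward and pull back sharply.

Emit:
drive_tool(
  targets=[
    [[-0.8,0,0],0],
    [[-1.6,0,0],0],
  ],
)

```text
clock: 5.67
tcp_pos: [0.5596, -0.1509, 0.1353]
ee_rot: [-0.0, 0.706, 0.708, 0.0]
ft_force: [0.4, -1.2, -2.2]
grip_width: 0.0114
grip_force: 58.4
```

Emit:
drive_tool(
  targets=[
    [[-2.6,0,0],0],
    [[-3.5,0,0],0],
    [[-4.1,0,0],0],
    [[4.1,0,0],0],
    [[4.1,0,0],0],
  ],
)

```text
clock: 6.08
tcp_pos: [0.5594, -0.1782, 0.135]
ee_rot: [0.001, 0.711, 0.704, 0.0]
ft_force: [2.1, 2.4, -3.0]
grip_width: 0.0113
grip_force: 58.9
```

Emit:
drive_tool(
  targets=[
    [[4.1,0,0],0],
    [[3,0,0],0],
    [[1.5,0,0],0],
    [[0.7,0,0],0],
    [[0,0,0],0],
  ],
)

```text
clock: 6.5
tcp_pos: [0.5598, -0.0782, 0.1355]
ee_rot: [0.0, 0.706, 0.708, 0.0]
ft_force: [0.2, 0.4, -1.2]
grip_width: 0.0109
grip_force: 58.9
```

```bash
python3 - <<'E'
from h import *
im,d,W,P=shot('top')
cv2.imwrite('pics/post.png',cv2.resize(im[100:340,110:410],None,fx=2,fy=2)[...,::-1])
hsv=cv2.cvtColor(im,cv2.COLOR_RGB2HSV)
m=(W[...,0]>.3)&(W[...,0]<.65)
for n,mm in(('cork',(hsv[...,0]>8)&(hsv[...,0]<22)&(hsv[...,1]>100)&m),('black',(hsv[...,2]<60)&m)):
    k,l,s,c=cv2.connectedComponentsWithStats(mm.astype(np.uint8))
    for i in range(1,k):
        if s[i,4]>25: print(n,s[i,4],np.nanmedian(W[l==i],0))
E
```

```text
cork 326 [ 0.61966772 -0.59609854  0.14294613]
cork 409 [ 0.59960843 -0.75084851  0.10793833]
cork 178 [ 0.58303611 -0.37991921  0.06056755]
cork 7081 [ 0.43553158  0.45575349 -0.89718627]
cork 48 [ 0.5337577  -0.78680211  0.10650391]
black 261 [ 0.57560175 -0.04953679  0.61034129]
black 208 [ 0.53664636 -0.03894948  0.62762227]
black 14392 [ 0.43499859 -0.09944258  0.62759194]
black 36 [ 0.54165284 -0.1166744   0.4424374 ]
black 70 [ 0.64625687 -0.35630977  0.05675107]
black 99 [ 0.64473323 -0.68303979  0.06588663]
black 5973 [ 0.49478443 -0.76343919  0.02947774]
black 124 [ 0.58911453 -0.35620372  0.06988259]
black 107 [ 0.50663969 -0.32247105  0.03598789]
black 104 [ 0.60046018  0.47864803 -0.89727501]
black 49 [ 0.54652728 -0.77852365  0.10851157]
black 106 [ 0.53891115  0.38439915 -0.89740624]
black 35 [ 0.52990562  0.49869068 -0.89587007]
black 219 [ 0.42764338 -0.08869086  0.0353551 ]
black 382 [ 0.37342356  0.39924225 -0.89704247]
black 116 [ 0.35266115 -0.60413399  0.01339263]
```

View pics/post.png

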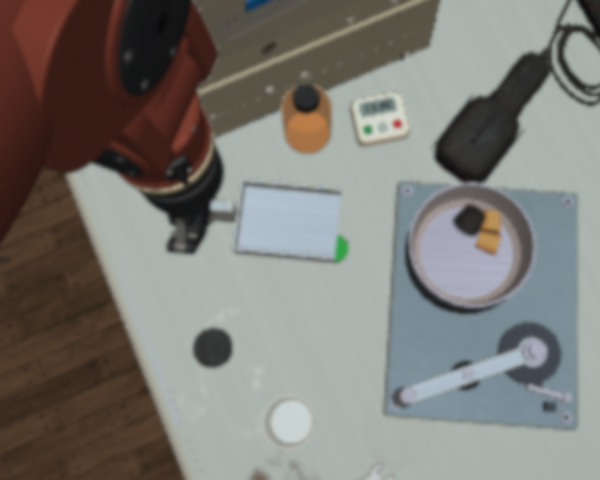

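All three stoppers are in the bowl: black at (468,218), corks at (489,230). The tray is empty. I'll move it back clear of the green stopper and set it down.

Emit:
drive_tool(
  targets=[
    [[1,0,0],0],
    [[2,0,0],0],
    [[2.2,0,0],0],
    [[1.5,0,0],0],
    [[0.4,0,0],0],
  ],
)

```text
clock: 6.97
tcp_pos: [0.5595, -0.0073, 0.1353]
ee_rot: [-0.0, 0.707, 0.707, 0.0]
ft_force: [-0.0, 0.1, -2.0]
grip_width: 0.0113
grip_force: 58.9
```

Emit:
drive_tool(
  targets=[
    [[0,0,2],0],
    [[0,0,2.4],0],
    [[0,0,2.2],0],
    [[0,0,1.6],0],
    [[0,0,0.8],0],
  ],
)

```text
clock: 7.38
tcp_pos: [0.5585, -0.0094, 0.0432]
ee_rot: [-0.001, 0.707, 0.707, -0.001]
ft_force: [0.2, 0.6, -2.0]
grip_width: 0.011
grip_force: 58.8
```

Emit:
drive_tool(
  targets=[
    [[0,0,0.3],0],
    [[0,0,0.2],0],
    [[0,0,0.2],0],
    [[0,0,0.1],0],
    [[0,0,0],0],
  ],
)

```text
clock: 7.8
tcp_pos: [0.5601, -0.0086, 0.0379]
ee_rot: [0.0, 0.707, 0.707, 0.0]
ft_force: [-0.2, 0.1, -1.5]
grip_width: 0.0111
grip_force: 58.8
```

Emit:
drive_tool(
  targets=[
    [[0,0,0.1],0],
    [[0,0,0],0],
    [[0,0,0.1],0],
    [[0,0,0],0],
  ],
)

```text
clock: 8.13
tcp_pos: [0.5602, -0.0086, 0.0374]
ee_rot: [0.001, 0.707, 0.707, 0.0]
ft_force: [-5.5, -0.3, 19.0]
grip_width: 0.0113
grip_force: 61.9
```

```bash
python3 - <<'E'
from h import *
o=get_obs();print(o['ft_force'],o['tcp_pos'],o['wrist_torque'])
im,d,W,P=shot('top')
m=(W[...,0]>.5)&(W[...,0]<.62)&(W[...,1]<-.0)&(W[...,1]>-.16)&(W[...,2]>-.01)&(W[...,2]<.06)
P=W[m]
for y in np.arange(-.15,-.0,.02):
    q=P[(abs(P[:,1]-y)<.005)&(abs(P[:,0]-.56)<.03)]; print(round(y,2),len(q),np.percentile(q[:,2],[5,50,95]).round(4))
E
```

```text
[-5.49074739 -0.25431718 19.00204214] [ 0.5601802  -0.00860267  0.03736054] [ 0.07938683  1.31901223 -0.01681236]
-0.15 107 [-0.0009  0.0019  0.0047]
-0.13 106 [0.0025 0.0048 0.0068]
-0.11 104 [0.0019 0.0053 0.0078]
-0.09 108 [0.0028 0.0055 0.0077]
-0.07 102 [0.0028 0.0051 0.0073]
-0.05 104 [0.0024 0.005  0.0075]
-0.03 108 [-0.0002  0.003   0.0525]
-0.01 69 [-0.001   0.0021  0.0457]
```

Emit:
drive_tool(
  targets=[
    [[0,0,-0.1],0],
    [[0,0,0],0],
  ],
)

```text
clock: 8.35
tcp_pos: [0.5602, -0.0086, 0.0374]
ee_rot: [0.001, 0.707, 0.707, 0.0]
ft_force: [-2.5, -0.4, 11.2]
grip_width: 0.0115
grip_force: 60.9
```

Emit:
drive_tool(
  targets=[
    [[0,0,0],0],
    [[0,0,0],0],
    [[0,0,0],0],
    [[0,0,0],0],
    [[0,0,0],0],
  ],
  fingers=0.2,
)

```text
clock: 8.77
tcp_pos: [0.5595, -0.0085, 0.0362]
ee_rot: [-0.0, 0.707, 0.707, -0.0]
ft_force: [-0.8, 0.1, 0.1]
grip_width: 0.0344
grip_force: 0.0
```

Emit:
drive_tool(
  targets=[
    [[0,0,-0.5],0],
    [[0,0,-1.5],0],
    [[0,0,-4],0],
    [[0,0,-4],0],
    [[0,0,-4],0],
  ],
)

```text
clock: 9.18
tcp_pos: [0.5589, -0.0084, 0.178]
ee_rot: [-0.0, 0.707, 0.707, -0.0]
ft_force: [1.7, 0.3, 0.4]
grip_width: 0.0346
grip_force: 0.0
```

Emit:
drive_tool(
  targets=[
    [[0,0,-3],0],
    [[0,0,0],-6.9],
    [[0,0,0],-6.9],
    [[0,0,0],-6.9],
    [[0,0,0],-6.9],
  ],
  fingers=1,
)

```text
clock: 9.6
tcp_pos: [0.5596, -0.0085, 0.2069]
ee_rot: [0.0, 0.515, 0.857, 0.0]
ft_force: [-0.2, 0.6, 0.2]
grip_width: -0.0001
grip_force: 0.0
```

Emit:
drive_tool(
  targets=[
    [[0,0,0],-6.9],
    [[0,0,0],-6.9],
    [[0,0,0],-6.9],
    [[0,0,0],-6.9],
    [[0,0,0],-6.9],
  ],
)

```text
clock: 10.02
tcp_pos: [0.5595, -0.0085, 0.2066]
ee_rot: [0.0, 0.238, 0.971, 0.0]
ft_force: [-0.0, -0.7, -0.3]
grip_width: -0.0
grip_force: 0.0
```

Emit:
drive_tool(
  targets=[
    [[0,0,0],-6.9],
    [[0,0,0],-6.9],
    [[0,0,0],-6.9],
    [[0,0,0],-7.0],
    [[0,0,0],0],
  ],
)

```text
clock: 10.43
tcp_pos: [0.5595, -0.0085, 0.2066]
ee_rot: [0.0, -0.001, 1.0, 0.0]
ft_force: [-0.4, 0.1, -0.3]
grip_width: -0.0002
grip_force: 0.0
```

```bash
python3 - <<'E'
from h import *
im,d,W,P=shot('top')
cv2.imwrite('pics/tray.png',cv2.resize(im[100:340,110:410],None,fx=2,fy=2)[...,::-1])
m=(W[...,0]>.5)&(W[...,0]<.62)&(W[...,1]<-.0)&(W[...,1]>-.16)&(W[...,2]>-.01)&(W[...,2]<.06)
P=W[m]
for y in np.arange(-.15,-.0,.02):
    q=P[(abs(P[:,1]-y)<.005)&(abs(P[:,0]-.56)<.03)]; print(round(y,2),len(q),np.percentile(q[:,2],[5,50,95]).round(4))
z=W[...,2];m=(z>.118)&(z<.135)&(np.hypot(W[...,0]-.394,W[...,1]+.296)<.03);vv,uu=np.nonzero(m);P=W[m]
print('post',len(P),P.mean(0),(P.max(0)+P.min(0))/2)
m=(z>.062)&(z<.08)&(np.hypot(W[...,0]-.455,W[...,1]+.43)<.03);P=W[m];print('piv',len(P),P.mean(0),(P.max(0)+P.min(0))/2)
E
```

```text
-0.15 103 [-0.0009  0.0017  0.0037]
-0.13 104 [0.0026 0.0048 0.0076]
-0.11 107 [0.0024 0.0049 0.0075]
-0.09 103 [0.0022 0.0049 0.0075]
-0.07 111 [0.0024 0.0048 0.0074]
-0.05 109 [0.0021 0.0054 0.008 ]
-0.03 103 [0.     0.0036 0.053 ]
-0.01 110 [-0.0004  0.003   0.0523]
post 55 [ 0.39499909 -0.2977269   0.12636772] [ 0.39487164 -0.29758715  0.12378117]
piv 51 [ 0.45630634 -0.43356316  0.06655168] [ 0.45615529 -0.4335348   0.06648689]
```

View pics/tray.png

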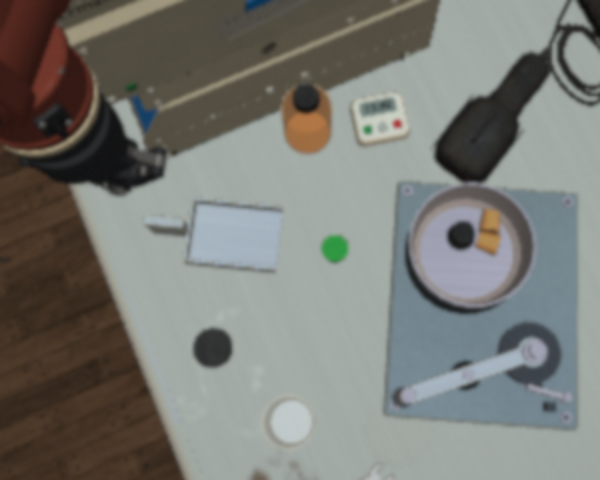

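The tray is flat on the bench and released at crop (235,236), and all three stoppers are in the bowl. Next I'll go behind the post.

Emit:
drive_tool(
  targets=[
    [[2.05,-2.83,0],0],
    [[2.05,-2.83,0],0],
    [[2.05,-2.83,0],0],
    [[2.05,-2.83,0],0],
    [[2.05,-2.83,0],0],
  ],
)

```text
clock: 10.9
tcp_pos: [0.4556, -0.1506, 0.2065]
ee_rot: [0.0, 0.004, 1.0, -0.0]
ft_force: [0.6, -0.4, -1.0]
grip_width: 0.0001
grip_force: 0.0
```

Emit:
drive_tool(
  targets=[
    [[2.05,-2.83,0],0],
    [[2.05,-2.83,0],0],
    [[2.05,-2.83,0],0],
    [[2.05,-2.83,0],0],
    [[2.05,-2.83,0],0],
  ],
)

```text
clock: 11.32
tcp_pos: [0.3525, -0.2921, 0.2067]
ee_rot: [0.0, 0.004, 1.0, -0.0]
ft_force: [0.3, -0.0, 0.7]
grip_width: 0.0001
grip_force: 0.0
```

Emit:
drive_tool(
  targets=[
    [[0,0,0],0],
    [[0,0,3.2],0],
    [[0,0,3.2],0],
    [[0,0,3.1],0],
    [[0,0,0],0],
  ],
)

```text
clock: 11.73
tcp_pos: [0.3514, -0.2883, 0.1072]
ee_rot: [-0.002, 0.004, 1.0, 0.003]
ft_force: [-1.0, 1.8, -0.1]
grip_width: -0.0001
grip_force: 0.0
```

Emit:
drive_tool(
  targets=[
    [[-0.6,0,0],0],
    [[-0.6,0,0],0],
    [[-0.6,0,0],0],
    [[-0.6,0,0],0],
    [[-0.6,0,0],0],
  ],
)

```text
clock: 12.15
tcp_pos: [0.3834, -0.2899, 0.1122]
ee_rot: [-0.001, 0.002, 1.0, 0.001]
ft_force: [-7.9, 5.6, 1.5]
grip_width: 0.0002
grip_force: 4.1
```

Contact made, at about 8 N. I'll keep pushing.

Emit:
drive_tool(
  targets=[
    [[-0.8,0,0],0],
    [[-0.8,0,0],0],
    [[-0.8,0,0],0],
    [[-0.8,0,0],0],
    [[-0.8,0,0],0],
  ],
)

```text
clock: 12.57
tcp_pos: [0.4186, -0.2867, 0.1108]
ee_rot: [-0.006, 0.002, 1.0, 0.003]
ft_force: [-35.0, 14.0, 21.8]
grip_width: 0.0
grip_force: 17.9
```

Emit:
drive_tool(
  targets=[
    [[-0.7,0,0],0],
    [[-0.7,0,0],0],
    [[-0.7,0,0],0],
    [[-0.6,0,0],0],
    [[-0.6,0,0],0],
  ],
)

```text
clock: 12.98
tcp_pos: [0.4552, -0.2889, 0.1113]
ee_rot: [-0.002, 0.001, 1.0, 0.002]
ft_force: [-10.0, 4.8, -1.5]
grip_width: -0.0002
grip_force: 5.0
```

```bash
cat > ang.py <<'E'
from h import *
o=get_obs();print(o['ft_force'],o['tcp_pos'],o['clock'])
im,d,W,P=shot('top')
cv2.imwrite('pics/push.png',cv2.resize(im[150:340,250:430],None,fx=2.5,fy=2.5)[...,::-1])
z=W[...,2];c=np.array([.4562,-.4335])
D=W[...,:2]-c;r=np.hypot(D[...,0],D[...,1]);a=np.arctan2(D[...,1],D[...,0])
m=(z>.036)&(z<.052)&(r>.045)&(r<.11)&(a>.9)&(a<2.2)
print(m.sum()); h,e=np.histogram(a[m],40); print(np.median(a[m]),np.percentile(a[m],[5,95]))
m2=m&(abs(r-.06)<.015);print('joint est',1.993-np.median(a[m2]),m2.sum())
E
python3 ang.py
```

```text
[-9.9534347   4.77773389 -1.46374867] [ 0.45518084 -0.28891019  0.11129754] 12.9833
0
  return _methods._mean(a, axis=axis, dtype=dtype,
  ret = ret.dtype.type(ret / rcount)
Traceback (most recent call last):
  File "ang.py", line 8, in <module>
    print(m.sum()); h,e=np.histogram(a[m],40); print(np.median(a[m]),np.percentile(a[m],[5,95]))
                                                                     ~~~~~~~~~~~~~^^^^^^^^^^^^^
IndexError: index -1 is out of bounds for axis 0 with size 0
```

View pics/push.png

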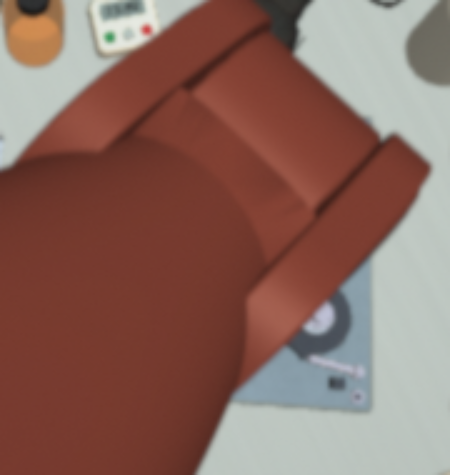

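The top view is blocked by the arm, so I'll work from TCP geometry (joint about 0.54, past the click) and force. I'm continuing towards 0.70.

Emit:
drive_tool(
  targets=[
    [[-0.5,0,0],0],
    [[-0.5,0,0],0],
    [[-0.4,0,0],0],
    [[-0.2,0,0],0],
    [[0,0,0],0],
  ],
)

```text
clock: 13.45
tcp_pos: [0.4711, -0.2909, 0.1113]
ee_rot: [-0.003, 0.002, 1.0, -0.0]
ft_force: [-10.8, -1.9, -3.6]
grip_width: 0.0001
grip_force: 5.7
```

Emit:
drive_tool(
  targets=[
    [[-0.2,0,0],0],
    [[0,0,0],0],
    [[-0.2,0,0],0],
    [[0,0,0],0],
  ],
)

```text
clock: 13.78
tcp_pos: [0.4747, -0.2916, 0.1113]
ee_rot: [-0.003, 0.002, 1.0, -0.001]
ft_force: [-12.1, -4.9, -5.2]
grip_width: 0.0003
grip_force: 6.2
```

```bash
python3 - <<'E'
from h import *
o=get_obs();print(o['ft_force'],o['tcp_pos'],o['clock'])
im,d,W,P=shot('side')
cv2.imwrite('pics/push2.png',cv2.resize(im[120:260,200:400],None,fx=3,fy=3)[...,::-1])
z=W[...,2];c=np.array([.4562,-.4335]);D=W[...,:2]-c;r=np.hypot(D[...,0],D[...,1])
for z0,z1 in((.055,.075),(.075,.09)):
    m=(z>z0)&(z<z1)&(r>.13)&(r<.17)&(D[...,1]>.1);P=W[m];print(m.sum(),np.median(P,0),P.min(0),P.max(0))
E
```

```text
[-12.064582    -4.90280297  -5.23015826] [ 0.47470987 -0.29155872  0.111336  ] 13.7833
247 [ 0.52186305 -0.29532897  0.06556594] [ 0.48533976 -0.315416    0.05506687] [ 0.55276306 -0.27971097  0.07496892]
164 [ 0.51728069 -0.29296094  0.08124427] [ 0.48550187 -0.3146024   0.07501689] [ 0.55086667 -0.2796913   0.08991153]
```

View pics/push2.png

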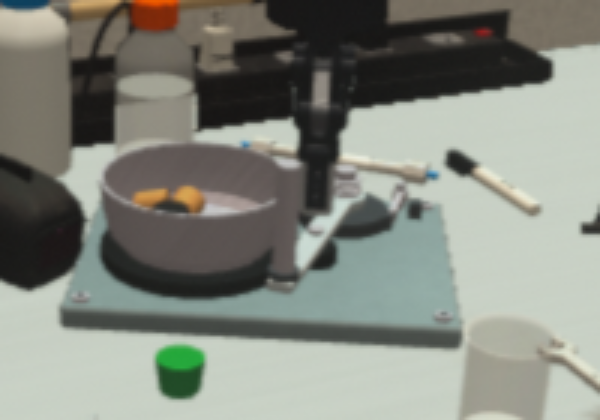

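The side view shows the post at (287,220) beside the bowl and the roller near the ring, with the stoppers in the bowl. The joint is at about 0.67, so there are a few mm to go.

Emit:
drive_tool(
  targets=[
    [[-0.1,0,0],0],
    [[-0.1,0,0],0],
    [[0,0,0],0],
  ],
)

```text
clock: 14.08
tcp_pos: [0.4765, -0.2919, 0.1113]
ee_rot: [-0.003, 0.002, 1.0, -0.001]
ft_force: [-12.0, -6.4, -5.4]
grip_width: -0.0001
grip_force: 6.5
```

Emit:
drive_tool(
  targets=[
    [[-0.1,0,0],0],
    [[-0.1,0,0],0],
    [[0,0,0],0],
  ],
)

```text
clock: 14.33
tcp_pos: [0.4775, -0.292, 0.1113]
ee_rot: [-0.004, 0.003, 1.0, -0.001]
ft_force: [-16.1, -7.0, -2.8]
grip_width: 0.0003
grip_force: 8.7
```

Force rises from 12 to 16 N with the motion stalling, so the roller is on the ring. I'll settle briefly, then hand in.

Emit:
drive_tool(
  targets=[
    [[0,0,0],0],
    [[0,0,0],0],
    [[0,0,0],0],
    [[0,0,0],0],
    [[0,0,0],0],
  ],
)

```text
clock: 14.75
tcp_pos: [0.4775, -0.292, 0.1113]
ee_rot: [-0.004, 0.003, 1.0, -0.001]
ft_force: [-16.9, -8.2, -3.1]
grip_width: -0.0
grip_force: 8.5
```

```bash
python3 - <<'E'
from h import *
o=get_obs();print(o['ft_force'],o['tcp_pos'],o['clock'])
print(job.sign_off())
E
```

```text
[-16.8989389   -8.2357737   -3.11713912] [ 0.47751061 -0.29204539  0.11132425] 14.75
the job is handed in; nothing more can be done
None
```

Job handed in at 14.75 s, with no verdict returned: the stoppers are in the bowl (jerked off a level tray, because the tool could not tilt), the tray is flat on the bench and released, the bottle was not touched, and the post is held against its stop at about 17 N (joint about 0.70 by geometry and force, since the top camera was blocked).

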